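# Seat the keyed filter cell on the bench lamp

## Robot

A 6-joint arm with a two-finger parallel gripper is mounted at the origin on a cart in front of the work surface, level with it; the furniture and walls round the work are solid. World frame = base frame: x ahead of the robot, y to its left, z up, the work surface at z = 0. Lengths are in m, angles in degrees, forces in N, time in s.
With the tool pointing down it reaches from about 0.4 to 0.825 m from the base axis. Payload 7 kg.
Tool frame: the origin (TCP) lies midway between the tips of the shut fingers; the grasp point (between the pads) lies 19 mm behind it; z points along the fingers, y is the line along which they close (so a half turn about z gives the same grasp; the last joint's range is limited). The gripper opens to 88 mm and grips with 3 to 60 N. Pads are 19 mm wide; open, the fingers measure 130 mm over their backs; the gripper's body (78 mm by 193 mm) begins 47 mm behind the grasp point.
Start: joints at [-59.754, 20.546, 0.682, 0, -70.136, -16.507], TCP at [0.16, -0.656, 0.194] pointing down, gripper open.
Joint ranges: [-176.03, 176.03], [-82.01, 121.73], [-58.28, 71.71], [-173.87, 95.51], [-174.79, -0.11], [-173.66, 173.66]. Speed limits (degrees/s): [136.94, 136.94, 172.46, 180, 180, 180].

## Interface

Orientations are given as [roll, pitch, yaw] about the fixed x, y, z axes, in that order (R = Rz(yaw) Ry(pitch) Rx(roll)).
In Python, from plant import ctrl gives the robot as it stands.
- The arm moves only by the tool step_arm, never from a script. Its argument "rows" is a list of rows, each a list of 3 entries, a list of its own where there are three numbers: the closure, from 0 (fully open) to 1 (shut), then the shift along the world's x, y, z in mm, then the turn, a rotation vector about the world's x, y, z in rad. A call has exactly 5 rows; each row is the pose to reach, as a shift and turn from the pose commanded when the call began; what a row does not reach only later rows make up. A row lasts 1/12 s, in which the tool goes at most 41.7 mm and 7.16 degrees, less where a joint would pass 70% of its speed; a pose out of reach is approached as far as the arm can. A call with a gripper value outside its range is refused whole. The fingers move at their own pace and stop on an object; the grip force is fixed at half the most. Time passes only in rows, so rows that repeat a pose let the fingers close, or fill a call up. It gives the time, the measured TCP pose, the force, the opening and the grip force at its end, in the units of the state.
- ctrl.get_obs(): the state, without advancing time (a new reading comes with each control period).
- ctrl.snapshot(name): name is "scene" or "top"; returns the picture (420x560x3 uint8, red, green, blue); there is no depth.
- ctrl.camera_model(name): a dict with "intrinsics" (3x3 intrinsics, pixels), "R" (3x3) and "t" (3): a world point X has camera coordinates R X + t. Camera axes: x right, y down, z forward; pixel columns grow to the right and rows downward; lengths in m; the calibration is good to about 2 mm. A picture is of the moment at which its call begins. camera_model takes no time and is no camera call.
- ctrl.close_job(): hands the job in; it is judged then, once.
The state is a dict: "clock": time; "joint_pos": joint angles; "qvel": joint speeds; "tau": joint torques, N m; "tool_pos": TCP position; "orientation": TCP orientation; "force": force on the tool from outside, world axes, zero at the start; "moment": the same for the moment, N m; "opening": finger opening in m; "gripper_force": force on a finger pad.
Only numpy, scipy, OpenCV 4.12 (cv2) and the standard library are available. Lean on these libraries where they do the work, as an engineer would, in place of code of your own. Each camera call takes 0.05 s, during which the arm holds its last target. There are 200 camera calls.

## Task

Pick up the knurled black filter cell with the green window, set it over the upright barrel of the small bench lamp and turn it until the keyway hidden inside drops over the barrel's pin (from the way it stands now, that takes less than a quarter turn anticlockwise, seen from above). Push it fully home against the sprung ring and finish while still holding it down there, as it springs up if let go. Leave the loupe, the ink bottle and the V-block where they stand.

Things in the scene. Friction and masses are not known exactly. Their poses are not given: they have to be found in the camera images.
- filter_cell: loose black cap, knurled side, 50 mm diameter, 48 tall, 0.12 kg, green window in its closed top; stands mouth down. Origin: centre of the open underside, z up. Bore 33 mm, 40 deep, with one keyway inside, 11 wide, 20 long from the underside, unmarked outside. Its angle is not known: it lies 20 to 80 deg clockwise of the pin (from above) as the cell first stands. Grip at any yaw
- lamp: small bench lamp, fixed. Origin: centre of its underside, z up. Round grey foot 96 mm diameter, 12 thick, with a black plug socket on its rim at +x; in the middle an upright bare-metal barrel, 30 mm diameter, chamfered top 60 mm above the worktop. A brass pin, 5 mm thick, sticks out 6 mm from the barrel towards -x, its upper side 36 mm above the worktop
- lamp_seat (a point): point on the barrel's axis, 20 mm above the worktop, z up: the cell's origin lies here when it is home, its ceiling on the barrel's top. Not lined up, the cell stands on the pin, 16 mm higher than this; lined up (within about 5 deg) it drops 10 mm on to the sprung ring, and a push takes it the last 6 mm
- lamp_top (a point): centre of the barrel's top face, 60 mm above the worktop
- seal_ring (a joint): travel of the flat brass sprung ring, 47 mm diameter, round the barrel's foot: 0 when up (its top 26 mm above the worktop), growing as it is pressed down; 0.006 m when the cell is home. Its spring pushes up with about 4 N at 0 and 7 N at 0.006, more than the cell weighs
- loupe: bystander: black stand loupe, 35 mm diameter, 34 mm tall; origin at the centre of its underside
- ink_bottle: bystander: blue ink bottle with black cap, 36 mm diameter, 58 mm tall; origin at the centre of its underside
- v_block: bystander: ground steel V-block, 45 x 44 x 36 mm; origin at the centre of its underside
Mind the look-alikes: they are no part of the job. Of the things that look like the lamp, the smaller one is meant.

How it is judged (in metres and radians):
On the way, in this order (a step that is already met when the one before it is completed fails the run):
1. the cell is over the lamp's barrel (z of filter_cell in the frame of lamp_seat below 0.037 m and horizontal distance between filter_cell and lamp_seat below 0.005 m), for 0.05 s.
2. the keyway has dropped over the pin and the cell is pushed home (z of filter_cell in the frame of lamp_seat below 0.003 m and horizontal distance between filter_cell and lamp_seat below 0.004 m and value of joint seal_ring above 0.0035 m), for 0.2 s.
At the end, for the whole second after the job is handed in: the cell is upright (within about 7 degrees) on the barrel's axis within 4 mm, its underside less than 3 mm above the home position, the sprung ring pressed down more than 3.5 mm, the cell still, and the robot still pressing on it with more than 2 N through the last second (all of step 2 and angle between filter_cell's own z axis and vertical below 0.12 rad and linear speed of filter_cell below 0.02 m/s and contact force between any of the fingers, the arm and filter_cell above 2 N); the arm keeps its last pose, push and grip.
It fails at once if the loupe, ink bottle or V-block was moved more than 20 mm or tipped over (distance of any of loupe, ink_bottle, v_block from where it was at the start of the episode above 0.02 m or angle between any of loupe, ink_bottle, v_block's own z axis and vertical above 0.7 rad).
It also fails if it takes over 48 s, if anything falls off the work surface, if the arm or the gripper's body presses on something with over 40 N, if the wrist force passes 120 N, or if a joint passes its speed limit or range.

## Working session

There is one attempt and no reset: what is moved stays moved. The work goes in short steps, Python scripts to look and compute and a tool call to move; the robot and the scene stay as the last step left them, time stands still between calls to the robot, and variables do not carry over. Pictures are saved under pics/ and viewed, at most 10 in all, crops included, and the job is handed in when it is done.

Besides the shell and the picture viewer there is one more tool, called after "Call:" by a JSON object that holds its "name" and its "arguments". step_arm: Moves the arm, as the interface text tells. Its arguments: {"type":"object","properties":{"rows":{"type":"array"}},"required":["rows"]}

```bash
ls; mkdir -p pics; python3 - <<'E'
from plant import ctrl
import cv2,numpy as np
for n in("scene","top"):
    im=ctrl.snapshot(n); cv2.imwrite(f"pics/{n}0.png",im[:,:,::-1]); c=ctrl.camera_model(n)
    print(n,np.round(c["intrinsics"],1).tolist(),np.round(c["R"],3).tolist(),np.round(c["t"],3).tolist())
print(ctrl.get_obs())
E
```

```text
pics
scene [[384.2, 0.0, 278.2], [0.0, 384.2, 203.5], [0.0, 0.0, 1.0]] [[0.698, -0.716, -0.004], [-0.303, -0.291, -0.908], [0.648, 0.635, -0.42]] [-0.425, 0.228, 0.588]
top [[469.6, 0.0, 279.7], [0.0, 469.6, 206.6], [0.0, 0.0, 1.0]] [[-0.003, -1.0, -0.002], [-0.99, 0.003, -0.138], [0.138, 0.002, -0.99]] [-0.079, 0.537, 1.037]
{'clock': 0.1, 'joint_pos': array([-5.97538846e+01,  2.05880107e+01,  6.37736871e-01, -1.80545701e-02,
       -7.01363358e+01, -1.65064983e+01]), 'qvel': array([-0.15335251, -0.12485281,  0.14860905,  0.07716803,  0.09812947,
       -0.067965  ]), 'tau': array([-2.74757695e-03, -5.84161520e+01,  2.93754190e+01,  7.01547280e+00,
        1.02704132e-02, -4.58959062e-05]), 'tool_pos': array([ 0.1601616 , -0.65520548,  0.19329798]), 'orientation': array([ 1.79912137e+02, -8.33644640e-03, -1.66266524e+02]), 'force': array([ 0.35437687, -0.09743405, -0.35406882]), 'moment': array([-0.00378769,  0.02773921, -0.04554455]), 'gripper_force': 0.0, 'opening': 0.08784996632188269}
```

View pics/scene0.png

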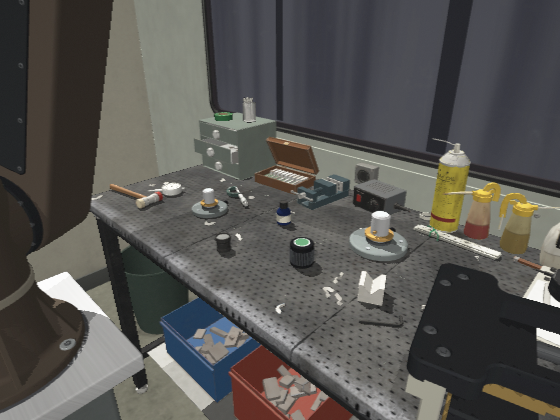

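View pics/top0.png

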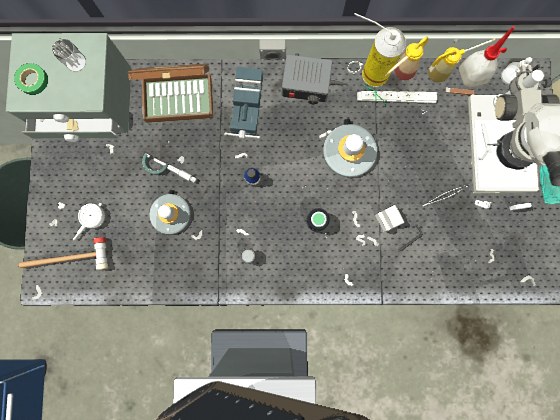

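Scene view: the cell with its green window is at (302,250), the small lamp at (209,205), the big lamp at (380,238), the loupe at (224,242), the ink bottle at (284,213) and the V-block at (371,288). 
Top view: the cell is at (319,220), the small lamp at (170,214), the big lamp at (350,150), the loupe at (249,257), the ink bottle at (252,176) and the V-block at (389,217).

Candidates for the cell in the top view: black round with green window (319,220), loupe (249,257), green tape ring on the cabinet (30,78). I choose (319,220). Candidates for the lamp: (170,214) and (350,150). I choose the smaller one, (170,214). I'll check both choices in one crop.

```bash
cat > h.py <<'E'
import cv2,numpy as np
from plant import ctrl
def ray(n,px):
    c=ctrl.camera_model(n);K,R,t=(np.array(c[k],float) for k in("intrinsics","R","t"))
    return -R.T@t, R.T@np.linalg.solve(K,[px[0],px[1],1.])
def plane(n,px,z):
    C,d=ray(n,px); return C+d*(z-C[2])/d[2]
def proj(n,X):
    c=ctrl.camera_model(n);p=np.array(c["intrinsics"])@(np.array(c["R"])@np.array(X,float)+np.array(c["t"])); return p[:2]/p[2]
def blob(im,m,box):
    x0,y0,x1,y1=box; s=np.zeros(m.shape,np.uint8); s[y0:y1,x0:x1]=m[y0:y1,x0:x1]
    n,l,st,ce=cv2.connectedComponentsWithStats(s)
    i=1+np.argmax(st[1:,4]); return ce[i],st[i]
def green(im):
    h=cv2.cvtColor(im,cv2.COLOR_RGB2HSV); return cv2.inRange(h,(45,90,60),(90,255,255))
E
python3 - <<'E'
from h import *
a=cv2.imread("pics/top0.png");b=cv2.imread("pics/scene0.png")
f=lambda im,x,y,r:cv2.resize(im[y-r:y+r,x-r:x+r],(266,266),interpolation=cv2.INTER_CUBIC)
cv2.imwrite("pics/crop.png",np.vstack([np.hstack([f(a,319,220,26),f(a,170,214,26),f(a,350,150,40)]),np.hstack([f(b,302,250,26),f(b,209,203,26),f(b,380,236,40)])]))
t=a[:,:,::-1].copy();s=b[:,:,::-1].copy()
gt,st=blob(t,green(t),(300,200,340,240));gs,ss=blob(s,green(s),(285,230,320,265))
print(gt,st,gs,ss,plane("top",gt,.048),plane("scene",gs,.048))
# barrel foot disk, top face
hsv=cv2.cvtColor(t,cv2.COLOR_RGB2HSV)
for n,im,box,bt in(("top",t,(145,190,195,240),(155,200,185,228)),("scene",s,(190,185,230,220),(198,186,220,202))):
    g=cv2.cvtColor(im,cv2.COLOR_RGB2GRAY)
    m=cv2.inRange(g,205,255); c,q=blob(im,m,bt); print(n,"bright",c,q,plane(n,c,.06))
g=cv2.cvtColor(t,cv2.COLOR_RGB2GRAY); m=cv2.inRange(g,110,255); c,q=blob(t,m,(145,190,195,240)); 
print("foot",c,q,plane("top",(q[0]+(q[2]-1)/2,q[1]+(q[3]-1)/2),.012))
E
```

```text
[318.54545455 218.84848485] [313 214  12  11  99] [301.64 240.48] [296 239  12   4  25] [ 0.50694587 -0.167584    0.048     ] [ 0.51163189 -0.16333181  0.048     ]
top bright [162.45967742 211.13709677] [155 200  22  28 248] [0.52394837 0.18201893 0.06      ]
scene bright [207.48148148 189.81481481] [203 188  10   5  27] [0.52255124 0.17581778 0.06      ]
foot [163.6747449  212.71811224] [ 145  190   45   50 1568] [0.52223437 0.18334091 0.012     ]
```

View pics/crop.png

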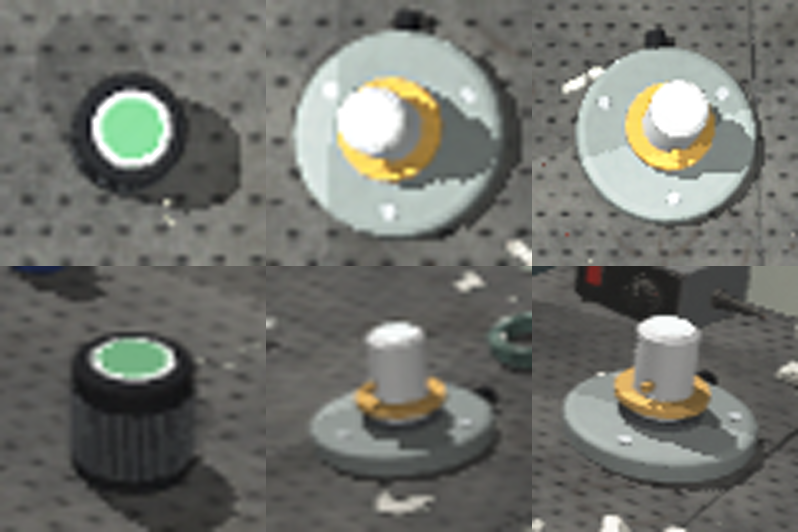

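The crops show the cell (black, white-ringed green window, window centre about (318.7,219.0) in the top view) and the small lamp. Its foot is centred near (169.9,214.0), its barrel top near (164.9,211.4) and its socket is towards +x, so the pin faces the robot.

```bash
python3 - <<'E'
from h import *
print("cell",plane("top",(318.7,219),.048),plane("scene",(301.5,240.8),.048))
print("foot",plane("top",(169.9,214),.012)); print("btop",plane("top",(164.9,211.4),.06),plane("scene",(208.2,190.5),.06))
print("sock",plane("top",(144+(408-266)/5.115,188+20/5.115),.012),"ink",plane("top",(252,176),.05),"loupe",plane("top",(249,257),.034))
E
```

```text
cell [ 0.50660128 -0.1679275   0.048     ] [ 0.51044662 -0.16398266  0.048     ]
foot [0.52339154 0.17659652 0.012     ]
btop [0.52333975 0.17654176 0.06      ] [0.52107198 0.17064561 0.06      ]
sock [0.57572403 0.17376438 0.012     ] ink [ 0.60542228 -0.01712539  0.05      ] loupe [ 0.42224719 -0.01037907  0.034     ]
```

Call:
{"name": "step_arm", "arguments": {"rows": [[0, [23, 32, 0], [0, 0, 0]], [0, [46, 64, 0], [0, 0, 0]], [0, [69, 96, 0], [0, 0, 0]], [0, [92, 129, 0], [0, 0, 0]], [0, [115, 162, 0], [0, 0, 0]]]}}

```text
clock: 0.52
tool_pos: [0.2757, -0.492, 0.1937]
orientation: [180.0, -0.0, -166.3]
force: [1.1, -0.5, 0.5]
opening: 0.0877
gripper_force: 0.0
```

Call:
{"name": "step_arm", "arguments": {"rows": [[0, [23, 32, 0], [0, 0, 0]], [0, [46, 64, 0], [0, 0, 0]], [0, [69, 96, 0], [0, 0, 0]], [0, [92, 129, 0], [0, 0, 0]], [0, [115, 162, 0], [0, 0, 0]]]}}

```text
clock: 0.93
tool_pos: [0.3908, -0.3298, 0.1941]
orientation: [180.0, 0.0, -166.3]
force: [0.7, -0.4, -0.6]
opening: 0.0873
gripper_force: 0.0
```

Call:
{"name": "step_arm", "arguments": {"rows": [[0, [23, 32, -12], [0, 0, 0]], [0, [46, 64, -24], [0, 0, 0]], [0, [69, 96, -36], [0, 0, 0]], [0, [92, 129, -48], [0, 0, 0]], [0, [115, 162, -60], [0, 0, 0]]]}}

```text
clock: 1.35
tool_pos: [0.5055, -0.1682, 0.1338]
orientation: [180.0, 0.0, -166.3]
force: [-0.5, -0.5, -0.1]
opening: 0.0877
gripper_force: 0.0
```

Call:
{"name": "step_arm", "arguments": {"rows": [[0, [1, 0, -30], [0, 0, 0]], [0, [1, 0, -60], [0, 0, 0]], [0, [1, 0, -90], [0, 0, 0]], [0, [1, 0, -110], [0, 0, 0]], [0, [1, 0, -118], [0, 0, 0]]]}}

```text
clock: 1.77
tool_pos: [0.5035, -0.1698, 0.0131]
orientation: [179.9, -0.3, -166.3]
force: [-0.2, -0.7, -0.2]
opening: 0.0877
gripper_force: 0.0
```

Call:
{"name": "step_arm", "arguments": {"rows": [[1, [0, 0, 0], [0, 0, 0]], [1, [0, 0, 0], [0, 0, 0]], [1, [0, 0, 0], [0, 0, 0]], [1, [0, 0, 0], [0, 0, 0]], [1, [0, 0, 0], [0, 0, 0]]]}}

```text
clock: 2.18
tool_pos: [0.5069, -0.1702, 0.0177]
orientation: [-180.0, 0.1, -166.3]
force: [1.0, 1.4, 0.0]
opening: 0.0598
gripper_force: 0.0
```

Call:
{"name": "step_arm", "arguments": {"rows": [[1, [0, 0, 0], [0, 0, 0]], [1, [0, 0, 0], [0, 0, 0]], [1, [0, 0, 0], [0, 0, 0]], [1, [0, 0, 0], [0, 0, 0]], [1, [0, 0, 0], [0, 0, 0]]]}}

```text
clock: 2.6
tool_pos: [0.506, -0.1702, 0.0164]
orientation: [-180.0, 0.0, -166.3]
force: [-0.1, -0.0, 0.2]
opening: 0.0266
gripper_force: 0.0
```

```bash
python3 - <<'E'
from h import *
a=ctrl.snapshot("top")[:,:,::-1];b=ctrl.snapshot("scene")[:,:,::-1]
f=lambda im,x,y,r:cv2.resize(im[y-r:y+r,x-r:x+r],(400,400),interpolation=cv2.INTER_CUBIC)
cv2.imwrite("pics/c2.png",np.hstack([f(a,319,215,60),f(b,302,245,60)]))
print(ctrl.get_obs()["opening"],ctrl.get_obs()["tool_pos"])
E
```

```text
0.01860686597114937 [ 0.50592268 -0.1701503   0.01629502]
```

View pics/c2.png

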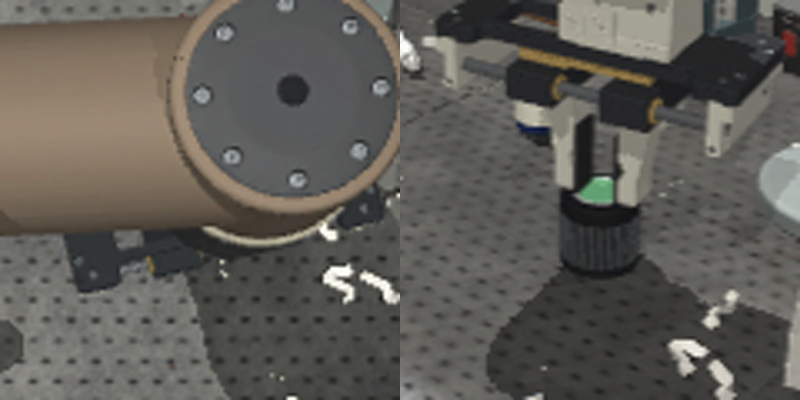

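The gripper closed without the cell, which hasn't moved. In the right crop the fingertips look as if they end at the back of the top face. I'll check the reported TCP against the picture.

```bash
python3 - <<'E'
from h import *
X=np.array(ctrl.get_obs()["tool_pos"])
for dz in(-.016,0,.02,.04,.06): 
    p=proj("scene",X+[0,0,dz]); print(dz,p,"crop",(p-[242,185])*3.333+[400,0])
im=ctrl.snapshot("scene"); g,s=blob(im,green(im),(285,230,320,265)); print(g,s)
print(ctrl.get_obs())
E
```

```text
-0.016 [301.80990711 262.27396791] crop [599.3464204  257.55413504]
0 [301.97628526 255.80685564] crop [599.90095878 235.99924985]
0.02 [302.18822171 247.56889407] crop [600.60734298 208.54212392]
0.04 [302.40469432 239.15461257] crop [601.32884615 180.49732368]
0.06 [302.62585027 230.55828915] crop [602.06595896 151.84577775]
[300.67567568 242.08108108] [296 239   9   6  37]
{'clock': 2.75, 'joint_pos': array([ 2.47093691e+00,  1.81284524e+01, -2.97413636e+01,  1.52013864e-05,
       -4.21387441e+01, -7.87309068e+01]), 'qvel': array([ 0.00237086,  0.03881169,  0.01777373,  0.0474074 , -0.09994658,
        0.02697255]), 'tau': array([-3.15298232e-03, -4.65160918e+01,  2.08439720e+01,  4.97254640e+00,
       -7.16615072e-02, -9.03213368e-05]), 'tool_pos': array([ 0.50592241, -0.17014663,  0.0162802 ]), 'orientation': array([ 1.79998337e+02, -8.39714174e-03, -1.66259958e+02]), 'force': array([ 1.08548101, -0.71446973, -0.04984889]), 'moment': array([-0.07283789, -0.03347482, -0.04362328]), 'gripper_force': 0.0, 'opening': 0.014459445679938341}
```

```bash
python3 - <<'E'
from h import *
b=ctrl.snapshot("scene")[:,:,::-1]
cv2.imwrite("pics/c3.png",cv2.resize(b[205:280,262:342],(800,750),interpolation=cv2.INTER_CUBIC)[:600])
E
```

```text
(no output)
```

View pics/c3.png

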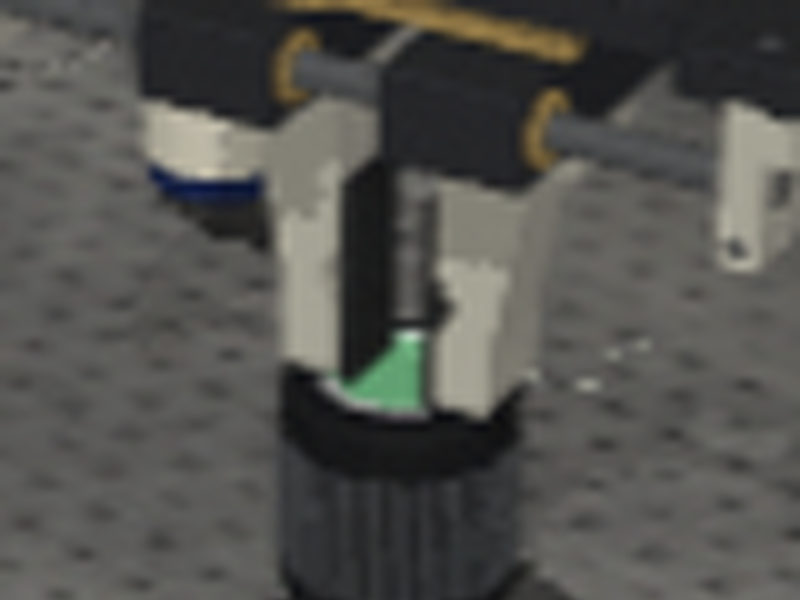

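Enlarged crop: the fingertips (front faces about (293,242) and (309,246)) stand in front of the window, so they're at the height of the cell's top face, about 30 mm above the reported TCP z of 0.016. The xy looks right. I'll open up and check the height by another feature before going lower with force watching.

Call:
{"name": "step_arm", "arguments": {"rows": [[0, [0, 0, 5], [0, 0, 0]], [0, [0, 0, 5], [0, 0, 0]], [0, [0, 0, 5], [0, 0, 0]], [0, [0, 0, 5], [0, 0, 0]], [0, [0, 0, 5], [0, 0, 0]]]}}

```text
clock: 3.22
tool_pos: [0.5059, -0.1701, 0.0214]
orientation: [180.0, 0.0, -166.3]
force: [-0.6, 0.5, -0.4]
opening: 0.0383
gripper_force: 0.0
```

Call:
{"name": "step_arm", "arguments": {"rows": [[0, [0, 0, 5], [0, 0, 0]], [0, [0, 0, 5], [0, 0, 0]], [0, [0, 0, 5], [0, 0, 0]], [0, [0, 0, 5], [0, 0, 0]], [0, [0, 0, 5], [0, 0, 0]]]}}

```text
clock: 3.63
tool_pos: [0.5059, -0.1702, 0.0263]
orientation: [180.0, -0.0, -166.3]
force: [-0.1, -0.0, 0.4]
opening: 0.0719
gripper_force: 0.0
```

```bash
python3 - <<'E'
from h import *
o=ctrl.get_obs(); X=np.array(o["tool_pos"]); print(X,o["opening"],o["force"],o["orientation"])
for z in(.4,.45,.5,.55): print(z,proj("top",[X[0],X[1],z]))
yaw=np.radians(o["orientation"][2]); u=np.array([-np.sin(yaw),np.cos(yaw),0])  # closing axis up to sign
for dz in(0,.033):
  for s in(-.055,.055): print(dz,s,proj("scene",X+s*u+[0,0,dz]))
b=ctrl.snapshot("scene")[:,:,::-1]
cv2.imwrite("pics/c4.png",cv2.resize(b[195:285,242:362],(800,600),interpolation=cv2.INTER_CUBIC))
E
```

```text
[ 0.50590787 -0.17015744  0.02631599] 0.07186040062135625 [-0.0932774  -0.01021334  0.44213425] [ 1.79998657e+02 -1.86520529e-03 -1.66262763e+02]
0.4 [338.79198724 193.46278782]
0.45 [343.14079934 187.57877902]
0.5 [348.19490354 180.74049929]
0.55 [354.14101767 172.69531657]
0 -0.055 [279.22642111 244.81325162]
0 0.055 [326.44066964 259.0512277 ]
0.033 -0.055 [279.17958961 231.29738508]
0.033 0.055 [327.25379988 244.88781165]
```

View pics/c4.png

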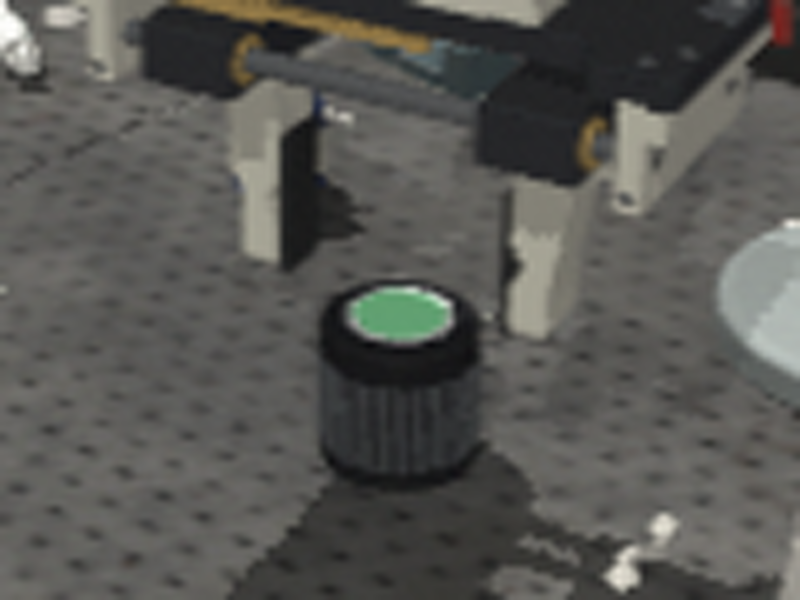

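The open tips are at about (283,234) and (323,244), which fits a TCP some 30 mm higher than reported. The wrist axis in the top view agrees with the reported xy. So true z ≈ reported z + 0.030, and I'll descend in stages, watching the force.

Call:
{"name": "step_arm", "arguments": {"rows": [[0, [1, 2, -6], [0, 0, 0]], [0, [1, 2, -12], [0, 0, 0]], [0, [1, 2, -18], [0, 0, 0]], [0, [1, 2, -24], [0, 0, 0]], [0, [1, 2, -30], [0, 0, 0]]]}}

```text
clock: 4.1
tool_pos: [0.5066, -0.1681, -0.0046]
orientation: [180.0, -0.0, -166.3]
force: [-0.1, 0.3, -0.3]
opening: 0.0874
gripper_force: 0.0
```

Call:
{"name": "step_arm", "arguments": {"rows": [[0, [0, 0, -2], [0, 0, 0]], [0, [0, 0, -4], [0, 0, 0]], [0, [0, 0, -6], [0, 0, 0]], [0, [0, 0, -8], [0, 0, 0]], [0, [0, 0, -8], [0, 0, 0]]]}}

```text
clock: 4.52
tool_pos: [0.5068, -0.1681, -0.0119]
orientation: [180.0, -0.0, -166.3]
force: [-0.3, 1.4, 1.3]
opening: 0.0877
gripper_force: 0.0
```

```bash
python3 - <<'E'
from h import *
b=ctrl.snapshot("scene")[:,:,::-1]
cv2.imwrite("pics/c5.png",cv2.resize(b[195:285,242:362],(800,600),interpolation=cv2.INTER_CUBIC))
E
```

```text
(no output)
```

View pics/c5.png

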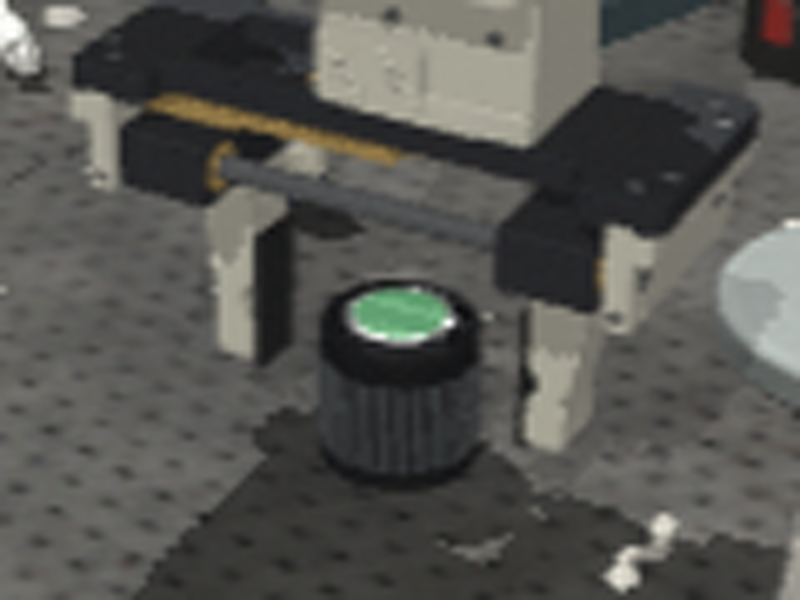

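The tips, at about (280,249) and (325,261), now straddle the cell at a true TCP height of about 18 mm. Down 4 mm more and close.

Call:
{"name": "step_arm", "arguments": {"rows": [[0, [0, 0, -2], [0, 0, 0]], [0, [0, 0, -4], [0, 0, 0]], [1, [0, 0, -4], [0, 0, 0]], [1, [0, 0, -4], [0, 0, 0]], [1, [0, 0, -4], [0, 0, 0]]]}}

```text
clock: 4.98
tool_pos: [0.507, -0.1682, -0.0156]
orientation: [-180.0, 0.0, -166.3]
force: [-0.0, 0.4, 0.3]
opening: 0.0733
gripper_force: 0.0
```

Call:
{"name": "step_arm", "arguments": {"rows": [[1, [0, 0, 0], [0, 0, 0]], [1, [0, 0, 0], [0, 0, 0]], [1, [0, 0, 0], [0, 0, 0]], [1, [0, 0, 0], [0, 0, 0]], [1, [0, 0, 0], [0, 0, 0]]]}}

```text
clock: 5.4
tool_pos: [0.507, -0.1681, -0.0156]
orientation: [180.0, 0.0, -166.3]
force: [-0.4, 1.1, 0.3]
opening: 0.0487
gripper_force: 30.0
```

Call:
{"name": "step_arm", "arguments": {"rows": [[1, [0, 0, 25], [0, 0, 0]], [1, [0, 0, 55], [0, 0, 0]], [1, [0, 0, 85], [0, 0, 0]], [1, [0, 0, 110], [0, 0, 0]], [1, [0, 0, 120], [0, 0, 0]]]}}

```text
clock: 5.82
tool_pos: [0.5087, -0.1684, 0.108]
orientation: [-179.9, 0.3, -166.2]
force: [1.2, -0.5, -1.6]
opening: 0.0488
gripper_force: 30.0
```

Call:
{"name": "step_arm", "arguments": {"rows": [[1, [1, 25, 0], [0, 0, 0]], [1, [3, 60, 0], [0, 0, 0]], [1, [5, 95, 0], [0, 0, 0]], [1, [7, 130, 0], [0, 0, 0]], [1, [9, 165, 0], [0, 0, 0]]]}}

```text
clock: 6.23
tool_pos: [0.5152, -0.0018, 0.1037]
orientation: [180.0, -0.0, -166.3]
force: [1.3, -0.2, -0.8]
opening: 0.0491
gripper_force: 30.0
```

Call:
{"name": "step_arm", "arguments": {"rows": [[1, [1, 35, 0], [0, 0, 0]], [1, [3, 70, 0], [0, 0, 0]], [1, [5, 105, 0], [0, 0, 0]], [1, [7, 140, 0], [0, 0, 0]], [1, [7, 160, 0], [0, 0, 0]]]}}

```text
clock: 6.65
tool_pos: [0.5228, 0.1599, 0.1036]
orientation: [180.0, -0.0, -166.2]
force: [0.7, -1.5, -1.9]
opening: 0.0489
gripper_force: 30.0
```

Call:
{"name": "step_arm", "arguments": {"rows": [[1, [0, 5, -10], [0, 0, 0]], [1, [0, 10, -20], [0, 0, 0]], [1, [0, 15, -30], [0, 0, 0]], [1, [0, 20, -40], [0, 0, 0]], [1, [0, 20, -40], [0, 0, 0]]]}}

```text
clock: 7.07
tool_pos: [0.5215, 0.1758, 0.0614]
orientation: [-179.9, -0.2, -166.3]
force: [-0.5, -0.3, -2.4]
opening: 0.0492
gripper_force: 30.0
```

```bash
python3 - <<'E'
from h import *
o=ctrl.get_obs(); X=np.array(o["tool_pos"]); print(X,o["opening"],o["gripper_force"],o["joint_pos"][[0,5]])
b=ctrl.snapshot("scene")
zu=X[2]+.0156
print("pred cell bottom/top ctr",proj("scene",[X[0],X[1],zu]),proj("scene",[X[0],X[1],zu+.048]),"barrel",proj("scene",[.5234,.1766,.06]),proj("scene",[.5234,.1766,.026]))
cv2.imwrite("pics/c6.png",cv2.resize(b[150:225,160:260,::-1],(800,600),interpolation=cv2.INTER_CUBIC))
E
```

```text
[0.52145049 0.17578926 0.06141424] 0.04920136658919895 29.99984849098837 [  39.00201093 -115.29397986]
pred cell bottom/top ctr [206.61516386 183.94027493] [205.07441548 166.56075411] barrel [207.56688619 189.64544946] [208.59906125 201.3580946 ]
```

View pics/c6.png

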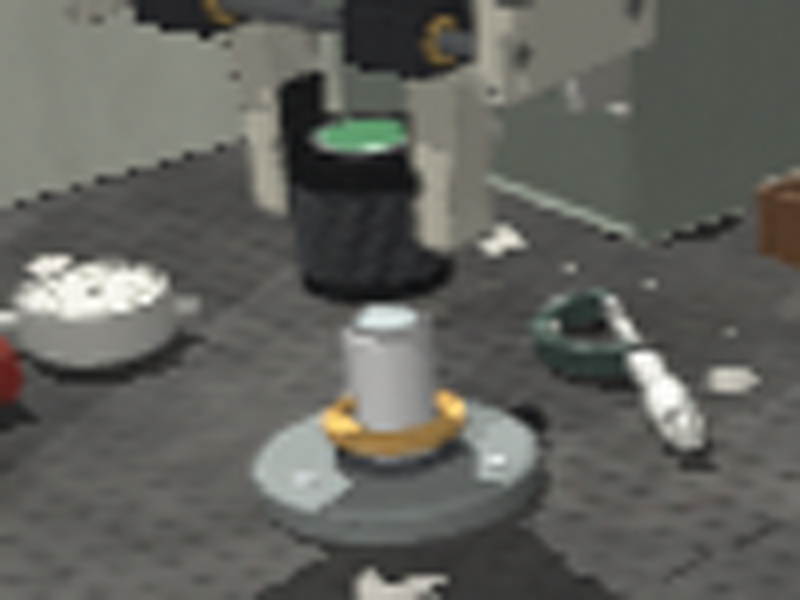

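The cell hangs above the barrel. In the crop the cell spans x 300–450 and the barrel 345–437 (image columns 206.9 and 208.9), so the cell has to go about 3 mm to the image's right. I'll correct, settle and measure the edges numerically.

Call:
{"name": "step_arm", "arguments": {"rows": [[1, [2, -1.5, -2], [0, 0, 0]], [1, [2, -1.5, -4], [0, 0, 0]], [1, [2, -1.5, -4], [0, 0, 0]], [1, [2, -1.5, -4], [0, 0, 0]], [1, [2, -1.5, -4], [0, 0, 0]]]}}

```text
clock: 7.53
tool_pos: [0.5252, 0.1752, 0.0607]
orientation: [180.0, 0.0, -166.3]
force: [0.7, -0.4, -1.2]
opening: 0.0488
gripper_force: 30.0
```

```bash
python3 - <<'E'
from h import *
o=ctrl.get_obs(); X=np.array(o["tool_pos"]); print(X)
b=ctrl.snapshot("scene"); cv2.imwrite("pics/s7.png",b[:,:,::-1]); g=cv2.cvtColor(b,cv2.COLOR_RGB2GRAY).astype(int)
print("cols 190-226"); 
for r in list(range(176,206)): print(r,*g[r,192:224])
zu=X[2]+.0156
for z in(zu,.06,.045): print(z,proj("scene",[X[0],X[1],z]),proj("scene",[.5234,.1766,z]),proj("scene",[.5234+.0071,.1766+.007,z]))
t=ctrl.snapshot("top"); m=green(t); print("top green near lamp",m[190:240,140:200].sum()//255, "foot visible?",[t[p[1],p[0]].tolist() for p in((170,195),(150,214),(170,234),(165,211))])
E
```

```text
[0.5251535  0.17520819 0.06070864]
cols 190-226
176 76 81 93 108 106 65 59 57 50 49 49 48 44 36 41 49 47 37 35 44 55 103 160 160 156 136 116 118 117 115 112 86
177 76 80 82 81 75 59 60 57 48 53 57 49 43 40 48 52 38 35 45 49 55 103 159 160 156 136 116 118 119 118 107 83
178 81 81 78 79 82 80 62 59 55 49 48 45 44 43 44 45 40 40 45 49 54 101 160 160 156 137 118 119 120 121 136 158
179 85 85 84 85 86 78 63 56 49 49 48 42 41 41 47 51 39 35 47 47 37 90 158 160 156 138 121 121 113 139 203 219
180 71 77 83 85 82 78 68 58 56 50 46 47 42 47 50 41 36 45 51 48 39 57 105 143 149 138 109 119 175 220 216 208
181 88 84 78 74 79 79 65 59 57 50 51 50 49 49 51 42 36 46 51 47 41 41 48 67 82 97 86 75 120 185 159 78
182 90 90 85 84 83 80 70 55 53 56 48 44 43 48 46 42 36 43 44 42 40 41 44 43 45 43 68 79 79 77 76 76
183 81 84 87 92 100 95 81 52 56 50 50 49 45 49 52 42 37 45 49 41 41 46 44 41 29 35 65 76 77 75 78 79
184 87 89 94 103 101 99 87 25 34 45 47 41 48 52 41 35 47 51 46 38 36 29 26 17 17 37 70 79 74 72 77 78
185 85 98 97 91 89 91 87 52 22 24 24 30 38 34 33 29 35 37 30 21 19 21 21 22 31 61 82 83 91 90
[... 2072 characters left out ...]
63 144 134 130 120 121 119 106 105 139 151 159 176 175 176
204 103 111 145 180 175 176 175 174 161 125 143 122 117 118 119 119 119 121 121 118 120 122 114 99 90 100 151 152 160 177 176 176
205 108 143 179 175 175 176 176 176 171 142 105 124 128 133 132 131 128 130 125 118 116 111 98 64 50 62 103 158 176 177 176 176
0.07630863890189309 [207.92556903 183.86598805] [207.06140978 183.90953703] [207.67472208 182.50215534]
0.06 [208.42508873 189.60076292] [207.56688619 189.64544946] [208.17162798 188.19678138]
0.045 [208.87861164 194.80746807] [208.02581581 194.85317058] [208.62282802 193.36761044]
top green near lamp 0 foot visible? [[109, 110, 98], [181, 179, 162], [92, 97, 95], [196, 192, 175]]
```

Edges: cell axis at column 208.0 (z 0.076). The barrel axis at that height is about 207.4, so shift back about 1 mm. Then lower with force watching.

Call:
{"name": "step_arm", "arguments": {"rows": [[1, [-0.7, 0.7, -4], [0, 0, 0]], [1, [-0.7, 0.7, -8], [0, 0, 0]], [1, [-0.7, 0.7, -12], [0, 0, 0]], [1, [-0.7, 0.7, -14], [0, 0, 0]], [1, [-0.7, 0.7, -16], [0, 0, 0]]]}}

```text
clock: 8.05
tool_pos: [0.524, 0.1759, 0.0438]
orientation: [-180.0, -0.0, -166.3]
force: [-0.0, 0.4, -2.1]
opening: 0.0493
gripper_force: 30.0
```

Call:
{"name": "step_arm", "arguments": {"rows": [[1, [0, 0, -1], [0, 0, 0]], [1, [0, 0, -2], [0, 0, 0]], [1, [0, 0, -3], [0, 0, 0]], [1, [0, 0, -4], [0, 0, 0]], [1, [0, 0, -4], [0, 0, 0]]]}}

```text
clock: 8.47
tool_pos: [0.5242, 0.176, 0.0402]
orientation: [180.0, -0.0, -166.3]
force: [0.5, 0.9, -1.8]
opening: 0.0491
gripper_force: 30.0
```

Call:
{"name": "step_arm", "arguments": {"rows": [[1, [0, 0, -2], [0, 0, 0]], [1, [0, 0, -4], [0, 0, 0]], [1, [0, 0, -6], [0, 0, 0]], [1, [0, 0, -8], [0, 0, 0]], [1, [0, 0, -8], [0, 0, 0]]]}}

```text
clock: 8.88
tool_pos: [0.5241, 0.176, 0.0319]
orientation: [-180.0, -0.0, -166.3]
force: [0.0, 0.3, -1.9]
opening: 0.0494
gripper_force: 30.0
```

Call:
{"name": "step_arm", "arguments": {"rows": [[1, [0, 0, -2], [0, 0, 0]], [1, [0, 0, -4], [0, 0, 0]], [1, [0, 0, -6], [0, 0, 0]], [1, [0, 0, -8], [0, 0, 0]], [1, [0, 0, -8], [0, 0, 0]]]}}

```text
clock: 9.3
tool_pos: [0.5241, 0.176, 0.0239]
orientation: [-180.0, -0.0, -166.3]
force: [-0.2, 0.9, -2.1]
opening: 0.0494
gripper_force: 30.0
```

Call:
{"name": "step_arm", "arguments": {"rows": [[1, [0, 0, -1], [0, 0, 0]], [1, [0, 0, -2], [0, 0, 0]], [1, [0, 0, -3], [0, 0, 0]], [1, [0, 0, -4], [0, 0, 0]], [1, [0, 0, -4], [0, 0, 0]]]}}

```text
clock: 9.72
tool_pos: [0.5243, 0.176, 0.0203]
orientation: [-180.0, 0.0, -166.3]
force: [0.0, 0.4, -1.7]
opening: 0.0489
gripper_force: 30.0
```

Call:
{"name": "step_arm", "arguments": {"rows": [[1, [0, 0, -0.5], [0, 0, 0]], [1, [0, 0, -1], [0, 0, 0]], [1, [0, 0, -1], [0, 0, 0]], [1, [0, 0, -1], [0, 0, 0]], [1, [0, 0, -1], [0, 0, 0]]]}}

```text
clock: 10.13
tool_pos: [0.5246, 0.1762, 0.0198]
orientation: [180.0, 0.0, -166.3]
force: [-1.2, -0.3, 6.0]
opening: 0.0489
gripper_force: 30.0
```

Contact with the pin at z ≈ 0.0200. Now turn anticlockwise with a light push.

Call:
{"name": "step_arm", "arguments": {"rows": [[1, [0, 0, 0], [0, 0, 0.06]], [1, [0, 0, 0], [0, 0, 0.12]], [1, [0, 0, 0], [0, 0, 0.18]], [1, [0, 0, 0], [0, 0, 0.24]], [1, [0, 0, 0], [0, 0, 0.26]]]}}

```text
clock: 10.55
tool_pos: [0.5254, 0.1774, 0.02]
orientation: [180.0, 0.2, -151.2]
force: [0.1, 4.2, 4.2]
opening: 0.049
gripper_force: 30.0
```

Call:
{"name": "step_arm", "arguments": {"rows": [[1, [0, 0, 0], [0, 0, 0.03]], [1, [0, 0, 0], [0, 0, 0.06]], [1, [0, 0, 0], [0, 0, 0.09]], [1, [0, 0, 0], [0, 0, 0.12]], [1, [0, 0, 0], [0, 0, 0.12]]]}}

```text
clock: 10.97
tool_pos: [0.5241, 0.176, 0.0191]
orientation: [180.0, -0.0, -144.5]
force: [-0.2, 1.8, 0.1]
opening: 0.0489
gripper_force: 30.0
```

Call:
{"name": "step_arm", "arguments": {"rows": [[1, [0, 0, -0.5], [0, 0, 0]], [1, [0, 0, -1], [0, 0, 0]], [1, [0, 0, -1.5], [0, 0, 0]], [1, [0, 0, -1.5], [0, 0, 0]], [1, [0, 0, -1.5], [0, 0, 0]]]}}

```text
clock: 11.38
tool_pos: [0.5244, 0.1761, 0.0182]
orientation: [-180.0, 0.0, -144.5]
force: [-1.9, 1.0, 5.6]
opening: 0.0488
gripper_force: 30.0
```

Call:
{"name": "step_arm", "arguments": {"rows": [[1, [0, 0, 0], [0, 0, 0.03]], [1, [0, 0, 0], [0, 0, 0.06]], [1, [0, 0, 0], [0, 0, 0.09]], [1, [0, 0, 0], [0, 0, 0.12]], [1, [0, 0, 0], [0, 0, 0.12]]]}}

```text
clock: 11.8
tool_pos: [0.5242, 0.1761, 0.0175]
orientation: [180.0, -0.0, -137.6]
force: [0.7, 2.1, -0.7]
opening: 0.049
gripper_force: 30.0
```

Call:
{"name": "step_arm", "arguments": {"rows": [[1, [0, 0, -0.5], [0, 0, 0]], [1, [0, 0, -1], [0, 0, 0]], [1, [0, 0, -1.5], [0, 0, 0]], [1, [0, 0, -2], [0, 0, 0]], [1, [0, 0, -2], [0, 0, 0]]]}}

```text
clock: 12.22
tool_pos: [0.5242, 0.1761, 0.0157]
orientation: [180.0, -0.0, -137.6]
force: [0.2, 1.6, -0.9]
opening: 0.0491
gripper_force: 30.0
```

Free travel now, so the keyway has found the pin. Continue down towards the ring.

Call:
{"name": "step_arm", "arguments": {"rows": [[1, [0, 0, -1], [0, 0, 0]], [1, [0, 0, -2], [0, 0, 0]], [1, [0, 0, -3], [0, 0, 0]], [1, [0, 0, -4], [0, 0, 0]], [1, [0, 0, -4], [0, 0, 0]]]}}

```text
clock: 12.63
tool_pos: [0.5242, 0.1761, 0.0116]
orientation: [180.0, -0.0, -137.6]
force: [0.8, 1.9, -1.5]
opening: 0.049
gripper_force: 30.0
```

Call:
{"name": "step_arm", "arguments": {"rows": [[1, [0, 0, -1], [0, 0, 0]], [1, [0, 0, -2], [0, 0, 0]], [1, [0, 0, -3], [0, 0, 0]], [1, [0, 0, -4], [0, 0, 0]], [1, [0, 0, -4], [0, 0, 0]]]}}

```text
clock: 13.05
tool_pos: [0.5243, 0.1761, 0.0079]
orientation: [-180.0, 0.0, -137.6]
force: [-0.5, 2.1, 3.7]
opening: 0.0489
gripper_force: 30.0
```

Call:
{"name": "step_arm", "arguments": {"rows": [[1, [0, 0, -1], [0, 0, 0]], [1, [0, 0, -2], [0, 0, 0]], [1, [0, 0, -3], [0, 0, 0]], [1, [0, 0, -3], [0, 0, 0]], [1, [0, 0, -3], [0, 0, 0]]]}}

```text
clock: 13.47
tool_pos: [0.5243, 0.1761, 0.0049]
orientation: [-180.0, 0.0, -137.6]
force: [-1.4, 2.1, 4.5]
opening: 0.049
gripper_force: 30.0
```

Call:
{"name": "step_arm", "arguments": {"rows": [[1, [0, 0, -0.5], [0, 0, 0]], [1, [0, 0, -1], [0, 0, 0]], [1, [0, 0, -1.5], [0, 0, 0]], [1, [0, 0, -2], [0, 0, 0]], [1, [0, 0, -2], [0, 0, 0]]]}}

```text
clock: 13.88
tool_pos: [0.5244, 0.1761, 0.0043]
orientation: [-180.0, 0.0, -137.6]
force: [-6.9, 1.6, 19.7]
opening: 0.0491
gripper_force: 30.0
```

Call:
{"name": "step_arm", "arguments": {"rows": [[1, [0, 0, -0.5], [0, 0, 0]], [1, [0, 0, -1], [0, 0, 0]], [1, [0, 0, -1], [0, 0, 0]], [1, [0, 0, -1], [0, 0, 0]], [1, [0, 0, -1], [0, 0, 0]]]}}

```text
clock: 14.3
tool_pos: [0.5245, 0.1762, 0.0042]
orientation: [-180.0, 0.1, -137.6]
force: [-10.5, 0.3, 28.6]
opening: 0.049
gripper_force: 30.0
```

It stops firmly at z 0.0043, and home was expected at 0.0044. I'll ease the push a little and check by picture.

Call:
{"name": "step_arm", "arguments": {"rows": [[1, [0, 0, 0.5], [0, 0, 0]], [1, [0, 0, 1], [0, 0, 0]], [1, [0, 0, 1], [0, 0, 0]], [1, [0, 0, 1], [0, 0, 0]], [1, [0, 0, 1], [0, 0, 0]]]}}

```text
clock: 14.72
tool_pos: [0.5244, 0.1761, 0.0043]
orientation: [-180.0, 0.0, -137.6]
force: [-6.0, 1.0, 18.7]
opening: 0.049
gripper_force: 30.0
```

```bash
python3 - <<'E'
from h import *
b=ctrl.snapshot("scene"); print(ctrl.get_obs()["force"],ctrl.get_obs()["tool_pos"])
cv2.imwrite("pics/c8.png",cv2.resize(b[150:225,160:260,::-1],(800,600),interpolation=cv2.INTER_CUBIC))
E
```

```text
[-6.40538591  0.40525147 18.05842358] [0.52442724 0.17612097 0.0042852 ]
```

View pics/c8.png

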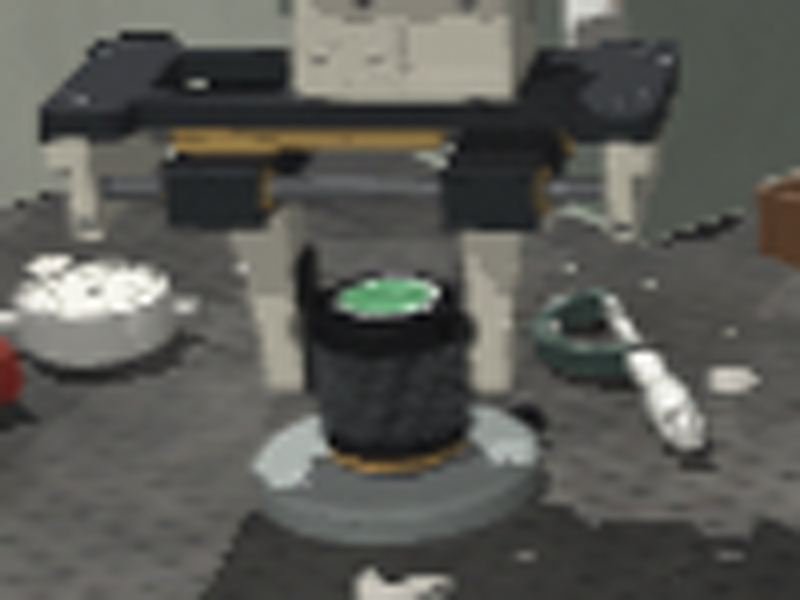

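The cell stands upright on the foot with only a sliver of the brass ring below it. Its window centre at (208.5,187.1) matches z ≈ 68 mm, so it's home and held with about 18 N. Handing in.

```bash
python3 -c "
from plant import ctrl
print(ctrl.close_job())"
```

```text
the job is handed in; nothing more can be done
None
```

I handed the job in with the filter cell on the small lamp's barrel: its keyway is over the pin, and the gripper is still pushing it home against the sprung ring with about 18 N. The hand-in call returned no verdict.

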